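# Load a pair of guide rails into the drilling jig

## Task

Pull up the spring plunger on the drilling jig and twist it so that it stays parked up, then draw the jig's tray all the way out. Pick up both long guide rails from the rack together in one grip and lower them, without dropping them, as a pair into the tray's two saddles, side by side and roughly centred; then push the tray fully home under the bridge. Leave the plunger parked for the next pair, and do not disturb the short rail offcut, the stepper motor or the roll of tape.

Things in the scene. Friction and masses are not known exactly. Their poses are not given: they have to be found in the camera images.
- jig: Drilling jig fixed to the bench: dark steel base plate, x -140 to +45, y -118 to +82 mm; origin on the bench under the bridge's middle. x points away from the robot, y left, z up. Bridge: aluminium beam along y at x = 0, 24 mm deep, underside 66, top 79 mm above the bench, legs at y = -82 and +82 mm. The tray slides along x under it; the plunger stands at x = -30, y = -95 mm.
- tray (a joint): Sliding aluminium tray of the jig: 0 = fully home under the bridge, 0.09 m = fully drawn out along the jig's -x (towards the robot). Moves with about 2 N, stays where it is left. It starts home, locked (2 mm play) by the plunger's pin while that is down.
- tray_seat (a point): Point on the tray midway between its two saddles, at seat height (43 mm above the bench; under the bridge when home). Axes as the jig's; rails lie along y. The saddles are black blocks 16 mm thick at y = -45 and +45 mm, each with a flat seat 40 mm wide along x between lips 8 mm high, 7 mm thick. Between the saddles the tray floor is 25 mm lower, so fingers can reach down beside the rails at y = 0.
- tray_post (a point): Grip point on the tray's upright dark steel pull post (26 mm along jig x, 12 mm along jig y, 44 mm high, top 12 mm above this point, tray plate 32 mm below it), at the tray's left front corner, 45 mm in front (-x) and 93 mm left (+y) of tray_seat. Grip it from above across its 12 mm. Axes as the jig's.
- plunger_bar (a point): Middle of the black pull bar of the spring plunger, right of the tray: bar 44 mm long (along this frame's x), 12 mm thick (along y), 22 mm high, its top 10 mm above this point; 76 mm above the bench when down. Grip it from above across its 12 mm; below the bar are 14 mm of stem, then a steel collar 32 mm across. z points up.
- plunger_lift (a joint): Lift of the plunger: 0 = down, its pin in the tray's ear (locked); spring pulls it down with 4 N at 0 and 8 N at 0.018 m (top stop). To pass over the collar it must be lifted at least 10 mm (12 to 14 mm is comfortable); in the rest notch it stays at about 0.0075 m with the pin clear of the tray.
- plunger_twist (a joint): Turn of the pull bar about the vertical, rad, counter-clockwise from above positive. 0 = slot (bar along jig x), where it starts; cannot turn unless lifted 10 mm. The rest notch, 2.5 mm deep, lies at 1.2 (within about 0.1 it drops in); stop at 1.3. Let go there, it drops into the notch and stays up.
- rack: Grey stock rack fixed to the bench, plate 80 (x) x 130 (y) x 8 mm, origin under its centre on the bench. Two black plastic saddles at y = -45 and +45 mm (16 mm thick) with flat seats 35 mm above the bench, 46 mm wide between 8 mm lips; the two long rails lie on them along y. Between the saddles fingers can reach 27 mm below the seat.
- rail_a: One of the two alike steel guide rails, 15 mm wide (x), 120 mm long (y), 15 mm high, about 0.12 kg; origin at the centre of its underside. Both start side by side on the rack, along the rack's y, with a gap of 3 to 9 mm between them; they slide together when gripped across both (30 mm wide then).
- rail_b: The other guide rail, the same size; origin at the centre of its underside.
- offcut: Short offcut of the same rail, 15 x 70 x 15 mm, lying on the bench; bystander. Origin at the centre of its underside.
- stepper: Loose stepper motor, 67 x 42 x 42 mm, standing behind the jig; bystander. Origin at the centre of its underside.
- tape: Roll of black tape, 80 mm across, 24 mm high, right of the jig; bystander. Origin at the centre of its underside.
Mind the look-alikes: they are no part of the job. Leave any blue look-alike of the rail_a alone.

How it is judged:
By the outcome, as a careful person would: the job done as asked, in the order asked, and still so for the second after the job is handed in, with the robot touching nothing.
It also fails if it takes over 72 s, if anything falls off the work surface, if the arm or the gripper's body presses on something with over 40 N, if the wrist force passes 120 N, or if a joint passes its speed limit or range.

## Robot

A 6-joint arm with a two-finger parallel gripper is mounted at the origin on a cart in front of the work surface, level with it; the furniture and walls round the work are solid. World frame = base frame: x ahead of the robot, y to its left, z up, the work surface at z = 0. Lengths are in mm, angles in degrees, forces in N, time in s.
With the tool pointing down it reaches from about 350 to 850 mm from the base axis. Payload 8.1 kg.
Tool frame: the origin (TCP) lies at the very end of the fingers, on their centre line; the grasp point (between the pads) lies 19 mm behind it; z points along the fingers, y is the line along which they close (so a half turn about z gives the same grasp; the last joint's range is limited). The gripper opens to 85 mm and grips with 20 to 120 N. Pads are 22 mm wide; open, the fingers measure 114 mm over their backs; the gripper's body (76 mm by 85 mm) begins 54 mm behind the grasp point. The pads swing forward as they close: fully open they stand 13 mm farther back than shut.
Start: joints at [-73.075, 7.471, 85.268, -0, 87.261, -4.893], TCP at [223.018, -557.017, 231.292] pointing down, gripper open.
Joint ranges: [-169.43, 169.43], [-51.17, 129.36], [1.28, 143.12], [-76.62, 256.62], [0, 156.53], [-152.29, 152.29]. Speed limits (degrees/s): [136.94, 136.94, 159.86, 180, 180, 180].

## Interface

Orientations are given as [roll, pitch, yaw] about the fixed x, y, z axes, in that order (R = Rz(yaw) Ry(pitch) Rx(roll)).
In Python, from bench import * gives the robot as it stands.
- The arm moves only by the tool play_rows, never from a script. Its argument "increments" is a list of rows, each a list of 3 entries, a list of its own where there are three numbers: the gripper's target within -1 to 1 (fully open at 1, half-way at 0, shut at -1), then the shift along the tool's x, y, z in mm, then the turn about the tool's z in rad. A call has 1 to 12 rows; each row shifts and turns the commanded pose from where the row before left it, along the tool's axes as they then stand; what a row does not reach is not made up. A row lasts 1/12 s, in which the tool goes at most 41.7 mm and 7.16 degrees, less where a joint would pass 70% of its speed; a pose out of reach is approached as far as the arm can. A call is refused whole if a number of a shift passes 41.7 or a number of a turn 0.125, either way. A call with a gripper value outside its range is refused whole. The fingers move at their own pace and stop on an object; "force" is the grip in N (left out, the last holds). Time passes only in rows, so rows that do not move let the fingers close. It gives the time, the measured TCP pose, the force, the opening and the grip force at its end, in the units of the state.
- sense(): the state, without advancing time (a new reading comes with each control period).
- snapshot(name): name is "scene" or "top" or "wrist"; returns a dict with "color" (420x560x3 uint8, red, green, blue), "intrinsics" (3x3 intrinsics, pixels), "k1" (the pictures are not rectified: a ray, as slopes to the right and down, at radius r is drawn at 1 + k1 r^2 times it, then the intrinsics apply), "world_from_camera" (4x4, takes a point from camera to world coordinates). Camera axes: x right, y down, z forward; pixel columns grow to the right and rows downward; lengths in mm; the calibration is good to about 2 mm. A picture is of the moment at which its call begins. There is no depth.
- hand_in(): hands the job in; it is judged then, once.
Trained networks look in a picture, given as the dict that the camera call returned (one of the last four; its "shot" number tells which), for a name from the list of things; names that differ only in an ending like _2 or _b are one class to them, and where a whole thing is asked for, a point or a joint stands for the part that bears it (a point fixed in the world has none). Each returns a list of dicts, best first, with "p" (0 to 1); they miss things now and then, are a little off and sometimes report something else, mostly with a low value. They report only what shows in the picture. A call takes as long as a camera call. They do not tell look-alikes from the thing itself.
- find_in(query, picture): "xyz" ([x, y, z] in mm, in the coordinates of the camera as it stood for that picture, good to about 4 mm: the middle of the surface that is visible of it).
- regions_of(query, picture): "mask" (420x560 bool, what is visible of it).
- pinpoint(query, picture): "xyz" ([x, y, z] in mm, in the coordinates of the camera as it stood for that picture, good to about 4 mm: a listed point, or the origin of a listed thing).
The state is a dict: "time": time; "joint_pos": joint angles; "qd": joint speeds; "joint_efforts": joint torques, N m; "tool_pos": TCP position; "tcp_rot": TCP orientation; "ft_force": force on the tool from outside, world axes, zero at the start; "wrist_torque": the same for the moment, N m; "finger_gap": finger opening in mm; "grip_force": force on a finger pad.
Only numpy, scipy, OpenCV 4.12 (cv2) and the standard library are available. Lean on these libraries where they do the work, as an engineer would, in place of code of your own. Each camera call takes 0.05 s, during which the arm holds its last target. There are 200 camera calls.

## Working session

There is one attempt and no reset: what is moved stays moved. The work goes in short steps, Python scripts to look and compute and a tool call to move; the robot and the scene stay as the last step left them, time stands still between calls to the robot, and variables do not carry over. Pictures are saved under pics/ and viewed, at most 10 in all, crops included, and the job is handed in when it is done.

Besides the shell and the picture viewer there is one more tool, called after "Request:" as a command line: name --argument value ..., lists and objects as JSON in quotes. play_rows: Moves the arm, as the interface text tells. Its arguments: {"type":"object","properties":{"increments":{"type":"array","items":{"type":"array"}},"force":{"type":"number"}},"required":["increments"]}

```bash
mkdir -p pics
cat > h.py <<'E'
from bench import *
import numpy as np, cv2
def look(cam,names,save=None):
    s=snapshot(cam); T=np.array(s["world_from_camera"])
    if save: cv2.imwrite(f"pics/{save}.png",cv2.cvtColor(s["color"],cv2.COLOR_RGB2BGR))
    for n in names:
        for d in pinpoint(n,s)[:3]:
            w=T@np.r_[d["xyz"],1]
            print(cam,n,np.round(w[:3],1),round(d["p"],2), "px",topx(s,w[:3]))
    return s
def topx(s,w):
    c=np.linalg.inv(np.array(s["world_from_camera"]))@np.r_[w,1]
    p=c[:2]/c[2]; p=p*(1+s["k1"]*(p@p)); K=np.array(s["intrinsics"])
    return np.round([K[0,0]*p[0]+K[0,2],K[1,1]*p[1]+K[1,2]]).astype(int)
def ray(s,u,v,z):
    K=np.array(s["intrinsics"]);p0=np.array([(u-K[0,2])/K[0,0],(v-K[1,2])/K[1,1]]);p=p0.copy()
    for _ in range(20): p=p0/(1+s["k1"]*(p@p))
    T=np.array(s["world_from_camera"]);d=T[:3,:3]@np.r_[p,1];o=T[:3,3]
    return o+d*(z-o[2])/d[2]
def st():
    q=sense(); print(q["time"],np.round(q["tool_pos"],1),np.round(q["tcp_rot"],2),np.round(q["ft_force"],1),q["finger_gap"],q["grip_force"])
E
python3 - <<'E'
from h import *
st()
N=["jig","tray_seat","tray_post","plunger_bar","rack","rail_a","offcut","stepper","tape"]
look("top",N,"top1"); look("scene",N,"scene1")
E
```

```text
0.0 [ 222.9 -556.5  230.2] [-1.7989e+02 -1.0000e-02  2.1820e+01] [0.9 0.4 0.8] 85.38183604767266 0.0
top jig [627.8 -94.4   3. ] 0.72 px [341 193]
top jig [429.8 263.4  37.1] 0.37 px [238 249]
top tray_seat [631.3 -92.6  46.3] 0.92 px [342 190]
top tray_post [585.3  -0.6  47.9] 0.65 px [316 203]
top plunger_bar [ 601.  -193.    78.9] 0.41 px [374 197]
top rack [440.3 259.8   2.1] 0.76 px [240 247]
top rail_a [598.1 115.9  -0.9] 0.68 px [282 202]
top rail_a [427.4 263.6  35.9] 0.65 px [238 250]
top rail_a [454.4 618.9   1.6] 0.62 px [135 243]
top offcut [ 370.5 -160.3    4.2] 0.57 px [362 267]
top stepper [751.1 100.6   1.7] 0.61 px [286 159]
top stepper [ 602.9 -192.8   80.4] 0.41 px [374 197]
top tape [ 404.3 -362.9    6.8] 0.85 px [420 257]
scene jig [624.1 -91.7  -1.3] 0.96 px [334 191]
scene tray_seat [627.2 -93.7  43.5] 0.63 px [335 182]
scene tray_post [584.6  -3.5  52.4] 0.65 px [318 197]
scene plunger_bar [ 599.4 -190.5   76.1] 0.41 px [365 171]
scene rack [439.4 256.7   4. ] 0.82 px [265 269]
scene rail_a [429. 261.  38.] 0.85 px [265 266]
scene rail_a [460.4 614.5   4.3] 0.6 px [149 310]
scene rail_a [597.1 112.6   1. ] 0.53 px [285 217]
scene stepper [747.7 102.9   3.3] 0.77 px [268 186]
scene tape [ 407.4 -358.1   -1.5] 0.61 px [436 207]
scene tape [442.7 254.8   2. ] 0.28 px [265 268]
```

Run:
```python
import cv2
a=cv2.imread("pics/top1.png")[130:290,110:450]
cv2.imwrite("pics/top1c.png",cv2.resize(a,None,fx=2.3,fy=2.3,interpolation=cv2.INTER_CUBIC))
```

```text
(no output)
```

View pics/top1c.png

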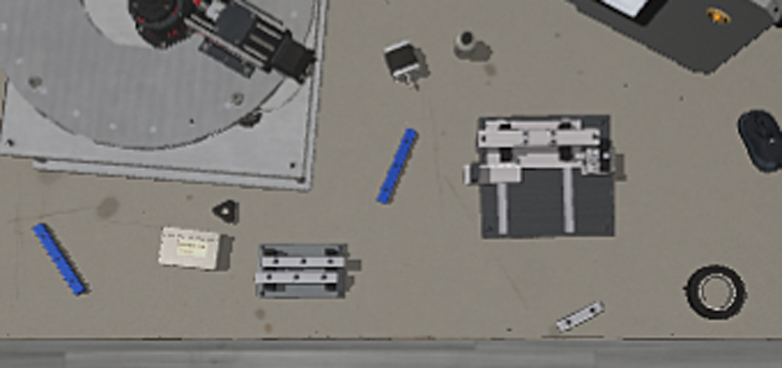

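View pics/scene1.png

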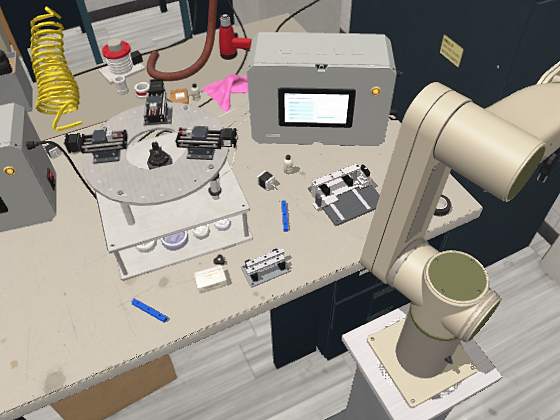

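The rail candidates in the top view are the silver pair on the rack (238,250), a blue rail at (282,202) and a blue rail at (135,243). The silver pair on the rack fits the description. The blue ones are look-alikes, so I'll leave them. I'm going above the plunger first.

Request:
play_rows --increments '[[1,[0,0,0],0.095],[1,[0,0,0],0.095],[1,[0,0,0],0.095],[1,[0,0,0],0.096],[1,[31,-30,0],0],[1,[31,-30,0],0],[1,[31,-30,0],0],[1,[31,-30,0],0],[1,[31,-30,0],0],[1,[31,-30,0],0],[1,[31,-30,0],0],[1,[31,-30,0],0]]' --force 60

```text
time: 2.0
tool_pos: [463.8, -323.6, 231.6]
tcp_rot: [180.0, -0.0, -0.0]
ft_force: [0.9, -0.4, -0.2]
finger_gap: 85.7
grip_force: 0.0
```

Request:
play_rows --increments '[[1,[30,-30,0],0],[1,[30,-30,0],0],[1,[30,-30,0],0],[1,[30,-30,0],0],[1,[0,0,0],0],[1,[0,0,0],0],[1,[0,0,0],0]]'

```text
time: 2.58
tool_pos: [580.4, -207.3, 231.1]
tcp_rot: [180.0, 0.0, 0.0]
ft_force: [-0.2, -0.9, -0.9]
finger_gap: 85.4
grip_force: 0.0
```

Run:
```python
from h import *
st()
s=look("wrist",["jig","tray_seat","tray_post","plunger_bar"],"w1"); print(np.round(s["world_from_camera"],2),s["k1"])
```

```text
2.5833 [ 580.4 -207.3  231.1] [1.7999e+02 4.0000e-02 4.0000e-02] [-0.2 -0.9 -0.9] 85.38550279549312 0.0
wrist jig [629.3 -94.7   0.7] 0.66 px [169 133]
wrist tray_seat [629.7 -93.2  46.7] 0.93 px [152 136]
wrist tray_post [584.7  -7.5  51.9] 0.68 px [ 63 185]
wrist plunger_bar [ 597.1 -195.1   74.7] 0.64 px [264 177]
[[ 0.0000e+00 -9.6000e-01 -2.8000e-01  6.5024e+02]
 [-1.0000e+00 -0.0000e+00 -0.0000e+00 -2.0709e+02]
 [ 0.0000e+00  2.8000e-01 -9.6000e-01  3.7290e+02]
 [ 0.0000e+00  0.0000e+00  0.0000e+00  1.0000e+00]] -0.0075824418844718695
```

View pics/w1.png

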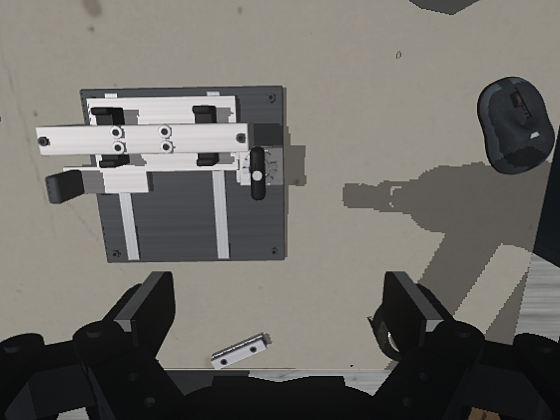

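The wrist view shows the bar at (258,172), the post at (64,186), and the base corners at about (80,90), (283,86), (286,260) and (107,262). Next I'll compute the yaw.

Run:
```python
from h import *
s=snapshot("wrist")
for u,v,z in [(80,90,8),(283,86,8),(286,260,8),(107,262,8),(258,150,86),(258,197,86),(257,176,86),(44,125,79),(247,124,79),(40,157,79),(248,151,79)]: print(u,v,np.round(ray(s,u,v,z),1))
```

```text
80 90 [671.4 -13.9   8. ]
283 86 [ 674.5 -213.6    8. ]
286 260 [ 490.4 -217.3    8. ]
107 262 [488.2 -15.7   8. ]
258 150 [ 620.5 -192.4   86. ]
258 197 [ 581.5 -191.7   86. ]
257 176 [ 599.3 -191.2   86. ]
44 125 [640.4 -18.1  79. ]
247 124 [ 640.6 -183.5   79. ]
40 157 [614.5 -10.   79. ]
248 151 [ 619.  -183.7   79. ]
```

Request:
play_rows --increments '[[0,[8,-8,0],-0.015],[0,[8,-7,0],0],[0,[0,0,30],0],[0,[0,0,30],0],[0,[0,0,30],0],[0,[0,0,30],0],[0,[0,0,0],0],[0,[0,0,0],0],[0,[0,0,0],0]]'

```text
time: 3.63
tool_pos: [597.6, -192.3, 113.2]
tcp_rot: [180.0, -0.1, 0.9]
ft_force: [-0.0, -0.8, 0.3]
finger_gap: 42.6
grip_force: 0.0
```

Run:
```python
from h import *
st()
look("wrist",["plunger_bar"],"w2")
```

```text
3.6333 [ 597.6 -192.3  113.2] [ 1.7996e+02 -1.0000e-01  8.7000e-01] [-0.  -0.8  0.3] 42.56726444270465 0.0
wrist plunger_bar [ 599.  -190.7   75.8] 0.9 px [275 244]
```

View pics/w2.png

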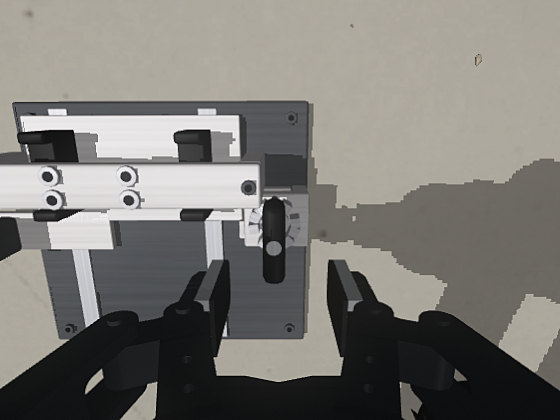

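The bar is at (274,240), centred between the fingers to within about 1 mm. I'll descend, grip and lift.

Request:
play_rows --increments '[[0,[0,-1,18],0],[0,[0,0,18],0],[0,[0,0,18],0],[0,[0,0,0],0],[-1,[0,0,0],0],[-1,[0,0,0],0],[-1,[0,0,0],0],[-1,[0,0,0],0],[-1,[0,0,0],0],[-1,[0,0,0],0],[-1,[0,0,0],0]]'

```text
time: 4.65
tool_pos: [597.9, -190.7, 60.1]
tcp_rot: [-180.0, -0.2, 0.9]
ft_force: [-1.5, 5.7, 5.2]
finger_gap: 10.8
grip_force: 58.4
```

Request:
play_rows --increments '[[-1,[0,0,-5],0],[-1,[0,0,-5],0],[-1,[0,0,-4],0],[-1,[0,0,0],0],[-1,[0,0,0],0]]'

```text
time: 5.07
tool_pos: [597.6, -190.5, 72.5]
tcp_rot: [-180.0, -0.1, 0.9]
ft_force: [4.6, 3.9, -7.9]
finger_gap: 10.9
grip_force: 58.5
```

Request:
play_rows --increments '[[-1,[0,0.2,-0.5],-0.1],[-1,[0,0.2,0],-0.1],[-1,[0,0.2,0],-0.1],[-1,[0,0.2,0],-0.1],[-1,[0,0.2,0],-0.1],[-1,[0,0.2,0],-0.1],[-1,[0,0.2,0],-0.1],[-1,[0,0.2,0],-0.1],[-1,[0,0.2,0],-0.1],[-1,[0,0.2,0],-0.1],[-1,[0,0.2,0],-0.1],[-1,[0,0.2,0],-0.1]]'

```text
time: 6.07
tool_pos: [599.6, -192.8, 73.2]
tcp_rot: [179.8, -0.1, 69.9]
ft_force: [6.8, 2.7, -7.4]
finger_gap: 11.1
grip_force: 58.5
```

Request:
play_rows --increments '[[-1,[0,0,0],0],[-1,[0,0,0],0],[-1,[0,0,0],0]]'

```text
time: 6.32
tool_pos: [599.6, -192.8, 73.2]
tcp_rot: [179.8, -0.1, 69.6]
ft_force: [7.8, 2.0, -7.3]
finger_gap: 10.9
grip_force: 58.6
```

Request:
play_rows --increments '[[-1,[0,0,2],0],[-1,[0,0,2],0],[-1,[0,0,1],0],[-1,[0,0,0],0],[-0.3,[0,0,0],0],[-0.3,[0,0,0],0],[-0.3,[0,0,0],0],[-0.3,[0,0,0],0],[-0.3,[0,0,-20],0],[-0.3,[0,0,-35],0],[-0.3,[0,0,-20],0],[-0.3,[0,0,0],0]]'

```text
time: 7.32
tool_pos: [600.8, -194.8, 148.7]
tcp_rot: [179.4, 0.0, 69.6]
ft_force: [0.7, -1.1, 1.0]
finger_gap: 30.1
grip_force: 0.0
```

Run:
```python
from h import *
st()
look("wrist",["plunger_bar","tray_post","tray_seat"],"w3")
```

```text
7.3167 [ 600.8 -194.8  148.7] [1.7945e+02 3.0000e-02 6.9590e+01] [ 0.7 -1.1  1. ] 30.12889020976337 0.0
wrist plunger_bar [ 598.3 -190.2   85.4] 0.76 px [271 226]
```

View pics/w3.png

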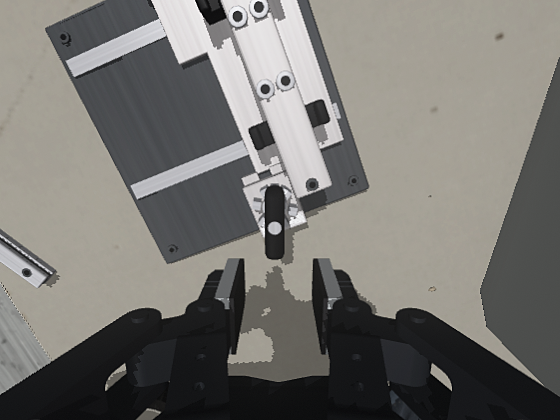

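The bar is parked up, turned along the line through (274,222), and its z reads about 85. Next I'll turn back and go to the post.

Request:
play_rows --increments '[[-0.3,[0,0,-10],0.12],[-0.3,[0,0,0],0.12],[-0.3,[0,0,0],0.12],[-0.3,[0,0,0],0.12],[0,[0,0,0],0.12],[0,[0,0,0],0.12],[0,[0,0,0],0.12],[0,[0,0,0],0.12],[0,[0,0,0],0.12],[0,[0,0,0],0.12],[0,[0,0,0],0],[0,[0,0,0],0]]'

```text
time: 8.52
tool_pos: [596.7, -192.9, 150.2]
tcp_rot: [-179.9, 0.1, 1.1]
ft_force: [0.2, -0.1, 0.2]
finger_gap: 42.5
grip_force: 0.0
```

Request:
play_rows --increments '[[0,[-3,-32,0],0],[0,[-3,-32,0],0],[0,[-3,-32,0],0],[0,[-3,-32,0],0],[0,[-2,-32,0],0],[0,[-2,-29,0],0],[0,[0,0,0],0],[0,[0,0,0],0],[0,[0,0,0],0]]'

```text
time: 9.27
tool_pos: [578.6, -4.7, 151.4]
tcp_rot: [180.0, 0.0, 1.0]
ft_force: [-0.0, 0.2, 0.1]
finger_gap: 42.8
grip_force: 0.0
```

Run:
```python
from h import *
st()
look("wrist",["plunger_bar","tray_post","tray_seat"],"w4")
```

```text
9.2667 [578.6  -4.7 151.4] [1.7998e+02 3.0000e-02 1.0300e+00] [-0.   0.2  0.1] 42.752558248028826 0.0
wrist plunger_bar [439.6 255.6  -0.6] 0.48 px [  6 332]
wrist plunger_bar [584.3  -5.9  51.6] 0.38 px [280 206]
wrist tray_post [584.5  -6.4  50.6] 0.71 px [281 206]
```

View pics/w4.png

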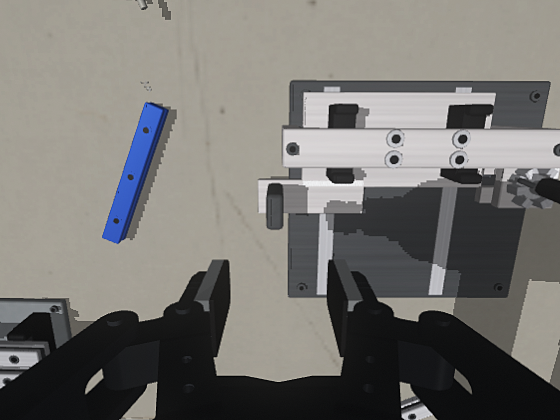

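The post is at (275,206), centred between the fingers. I'll go down, grip and pull.

Request:
play_rows --increments '[[0,[4,0,30],0],[0,[0,0,30],0],[0,[0,0,30],0],[0,[0,0,29],0],[0,[0,0,0],0],[-1,[0,0,0],0],[-1,[0,0,0],0],[-1,[0,0,0],0],[-1,[0,0,0],0],[-1,[0,0,0],0],[-1,[0,0,0],0],[-1,[0,0,0],0]]'

```text
time: 10.47
tool_pos: [584.0, -2.1, 35.1]
tcp_rot: [-179.8, -0.2, 0.9]
ft_force: [-0.5, 11.0, -3.4]
finger_gap: 11.0
grip_force: 60.5
```

Request:
play_rows --increments '[[-1,[-5,0,0],0],[-1,[-10,0,0],0],[-1,[-10,0,0],0],[-1,[-10,0,0],0],[-1,[-10,0,0],0],[-1,[-10,0,0],0],[-1,[-10,0,0],0],[-1,[-10,0,0],0],[-1,[-7,0,0],0],[-1,[-5,0,0],0],[-1,[-3,0,0],0],[-1,[0,0,0],0]]'

```text
time: 11.47
tool_pos: [494.0, -3.6, 35.1]
tcp_rot: [-179.8, -0.2, 0.9]
ft_force: [-0.1, 13.4, -3.7]
finger_gap: 11.2
grip_force: 60.7
```

Request:
play_rows --increments '[[-1,[-3,0,0],0],[-1,[0,0,0],0],[-1,[0,0,0],0]]'

```text
time: 11.72
tool_pos: [493.9, -3.7, 35.2]
tcp_rot: [-179.8, -0.6, 0.9]
ft_force: [19.0, 13.7, -19.9]
finger_gap: 11.0
grip_force: 60.0
```

Request:
play_rows --increments '[[-1,[3,0,0],0],[-1,[0,0,0],0],[0,[0,0,0],0],[0,[0,0,0],0],[0,[0,0,0],0],[0,[0,0,0],0],[0,[0,0,-25],0],[0,[0,0,-40],0],[0,[0,0,-40],0],[0,[0,0,-40],0],[0,[0,0,-20],0],[1,[0,0,0],0]]'

```text
time: 12.72
tool_pos: [496.5, -6.5, 205.3]
tcp_rot: [179.9, -0.7, 0.8]
ft_force: [0.8, -0.1, 0.0]
finger_gap: 53.1
grip_force: 0.0
```

Request:
play_rows --increments '[[1,[-8,-33,0],0],[1,[-8,-33,0],0],[1,[-8,-33,0],0],[1,[-8,-33,0],0],[1,[-8,-33,0],0],[1,[-8,-33,0],0],[1,[-8,-33,0],0],[1,[-8,-33,0],0],[1,[0,0,0],-0.12],[1,[0,0,0],-0.12],[1,[0,0,0],-0.12],[1,[0,0,0],-0.12]]'

```text
time: 13.72
tool_pos: [424.6, 257.4, 197.4]
tcp_rot: [180.0, 0.0, 28.7]
ft_force: [0.8, 0.1, -1.0]
finger_gap: 85.2
grip_force: 0.0
```

Request:
play_rows --increments '[[1,[0,0,0],-0.12],[1,[0,0,0],-0.12],[1,[0,0,0],-0.12],[1,[0,0,0],-0.12],[1,[0,0,0],-0.12],[1,[0,0,0],-0.12],[1,[0,0,0],-0.12],[1,[0,0,0],-0.12],[1,[0,0,0],-0.12],[1,[0,0,0],0],[1,[0,0,0],0],[1,[0,0,0],0]]'

```text
time: 14.72
tool_pos: [424.8, 257.1, 197.6]
tcp_rot: [-180.0, 0.0, 90.0]
ft_force: [-0.0, -0.6, 0.8]
finger_gap: 85.5
grip_force: 0.0
```

Run:
```python
from h import *
st()
look("wrist",["rack","rail_a"],"w5")
look("top",["tray_seat","tray_post","plunger_bar","rack","rail_a"])
```

```text
14.7167 [424.8 257.1 197.6] [-1.7999e+02  1.0000e-02  8.9980e+01] [-0.  -0.6  0.8] 85.45486357322005 0.0
wrist rack [4.388e+02 2.539e+02 1.000e-01] 0.66 px [293 190]
wrist rail_a [428.3 262.8  35.6] 0.79 px [283 189]
wrist rail_a [455.  252.   35.6] 0.72 px [313 201]
top tray_seat [542.2 -95.   45.7] 0.86 px [343 216]
top tray_seat [ 405.7 -364.4    5.7] 0.22 px [421 257]
top tray_post [494.   -2.9  50.2] 0.64 px [317 230]
top plunger_bar [ 602.7 -191.5   87.3] 0.62 px [374 197]
top rail_a [4.538e+02 6.173e+02 4.000e-01] 0.59 px [136 243]
top rail_a [596.6 113.7  -1.6] 0.47 px [282 202]
```

View pics/w5.png

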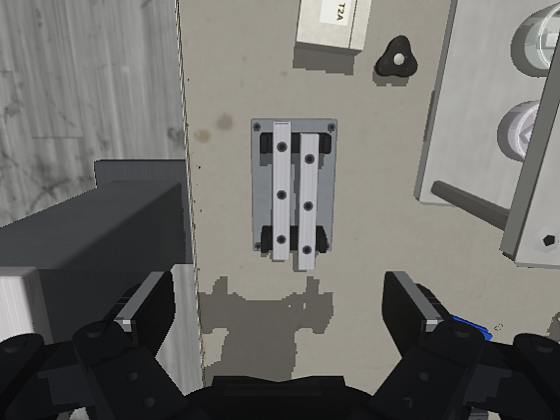

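The silver pair lies on the rack: the left rail runs from (281,122) to (280,261) and the right one from (310,134) to (304,270). No blue rail is there. I'll measure its axis in an enlarged crop.

Run:
```python
from h import *
s=snapshot("wrist")
for u,v,z in [(282,122,50),(280.5,261,50),(310,134,50),(304,270,50),(273,122,50),(291,122,50),(302,134,50),(319,134,50),(273,261,50),(288,261,50),(296,270,50),(313,270,50),(252,119,8),(337,119,8),(252,250,8),(331,250,8)]: print(u,v,np.round(ray(s,u,v,z),1))
c=cv2.imread("pics/w5.png")[105:285,235:350]
cv2.imwrite("pics/w5c.png",cv2.resize(c,None,fx=3.3,fy=3.3,interpolation=cv2.INTER_CUBIC))
```

```text
282 122 [427.3 320.3  50. ]
280.5 261 [426.9 200.4  50. ]
310 134 [449.9 311.1  50. ]
304 270 [448.  191.7  50. ]
273 122 [420.2 320.3  50. ]
291 122 [434.5 320.3  50. ]
302 134 [443.5 311.   50. ]
319 134 [457.2 311.1  50. ]
273 261 [420.2 200.4  50. ]
288 261 [433.5 200.4  50. ]
296 270 [440.8 191.7  50. ]
313 270 [456.1 191.7  50. ]
252 119 [400.5 321.8   8. ]
337 119 [477.9 322.1   8. ]
252 250 [398.4 193.8   8. ]
331 250 [478.3 194.1   8. ]
```

View pics/w5c.png

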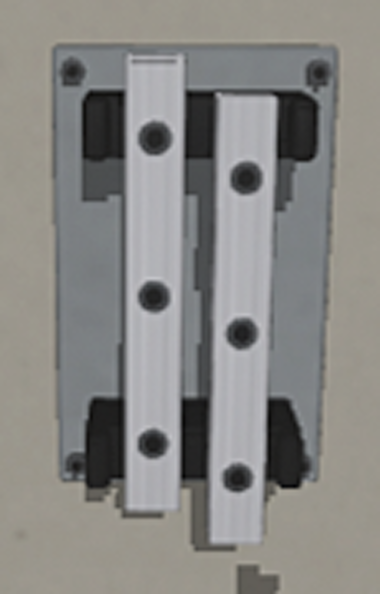

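Request:
play_rows --increments '[[0.6,[-1,13,20],0],[0.6,[0,0,40],0],[0.6,[0,0,40],0],[0.6,[0,0,35],0],[0.6,[0,0,20],0],[0.6,[0,0,15],0],[0.6,[0,0,4],0],[0.6,[0,0,0],0],[0.6,[0,0,0],0]]' --force 80

```text
time: 15.97
tool_pos: [438.5, 256.6, 24.7]
tcp_rot: [180.0, -0.0, 90.2]
ft_force: [0.6, 0.1, 0.8]
finger_gap: 68.3
grip_force: 0.0
```

Request:
play_rows --increments '[[0.3,[0,0,0],0],[0.1,[0,0,0],0],[0,[0,0,0],0],[-0.15,[0,0,0],0],[-0.3,[0,0,0],0],[-1,[0,0,0],0],[-1,[0,0,0],0],[-1,[0,0,0],0],[-1,[0,0,0],0],[-1,[0,0,0],0]]'

```text
time: 16.8
tool_pos: [438.7, 256.7, 25.0]
tcp_rot: [179.9, -0.0, 90.2]
ft_force: [-1.3, -0.6, 8.2]
finger_gap: 28.8
grip_force: 79.4
```

Request:
play_rows --increments '[[-1,[0,0,-4],0],[-1,[0,0,-8],0],[-1,[0,0,-15],0],[-1,[0,0,-20],0],[-1,[0,0,-25],0],[-1,[0,0,-25],0],[-1,[0,0,-20],0],[-1,[0,0,-8],0],[-1,[-10,3,0],0],[-1,[-20,6,0],0],[-1,[-28,8,0],0],[-1,[-28,8,0],0]]'

```text
time: 17.8
tool_pos: [462.1, 168.9, 146.7]
tcp_rot: [-179.8, 0.1, 90.3]
ft_force: [1.3, -0.6, -3.0]
finger_gap: 28.6
grip_force: 79.2
```

Request:
play_rows --increments '[[-1,[-28,8,0],0],[-1,[-28,8,0],0],[-1,[-28,8,0],0],[-1,[-28,8,0],0],[-1,[-28,8,0],0],[-1,[-28,8,0],0],[-1,[-28,8,0],0],[-1,[-20,8,0],0],[-1,[-10,3,0],0],[-1,[0,0,0],0],[-1,[0,0,0],0]]'

```text
time: 18.72
tool_pos: [530.0, -55.5, 147.2]
tcp_rot: [-179.8, -0.1, 90.1]
ft_force: [-0.6, 0.7, -2.4]
finger_gap: 28.3
grip_force: 79.3
```

Run:
```python
from h import *
st()
look("wrist",["tray_seat","tray_post","rail_a","jig"],"w6")
look("top",["tray_seat","tray_post","jig","rail_a"])
```

```text
18.7167 [530.  -55.5 147.2] [-1.7985e+02 -5.0000e-02  9.0150e+01] [-0.6  0.7 -2.4] 28.278513970926323 79.26772356033325
wrist tray_post [492.4  -5.6  53.5] 0.64 px [222 145]
wrist rail_a [521.6 -50.2 155.1] 0.85 px [259 275]
wrist rail_a [543.6 -59.5 156.2] 0.59 px [311 296]
wrist jig [629.4 -92.5  -0.8] 0.93 px [392 240]
top tray_seat [543.5 -94.2  44.1] 0.57 px [343 216]
top tray_post [497.1  -4.5  52.3] 0.49 px [317 229]
top rail_a [598.1 113.   -3.8] 0.5 px [282 202]
top rail_a [458.7 616.7   2. ] 0.44 px [136 242]
```

View pics/w6.png

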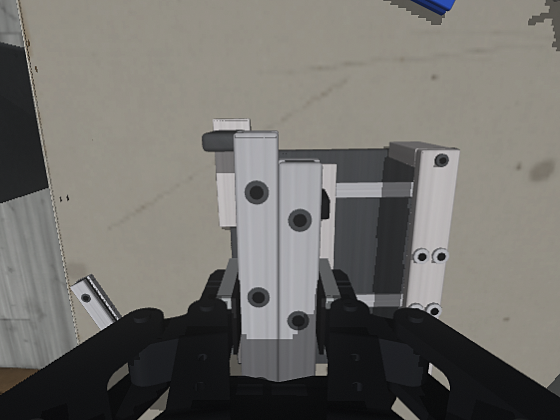

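The pair is held with its ends at (256,133) and (301,162). The rear lip of the left saddle shows at (325,205), the post at (222,142) and the bridge front edge at u≈415.

Run:
```python
from h import *
s=snapshot("wrist")
g=cv2.cvtColor(s["color"],cv2.COLOR_RGB2GRAY)
for v in (195,200,205,210,215,220): print(v,g[v,316:344])
for v in (160,220,260): print(v,g[v,404:424])
for n,u,v,z in [("lip",329,198,51),("lip",329,215,51),("bridge",416,160,79),("bridge",415,260,79),("trayrear",336,190,18),("postl",203,142,62),("basecorner",388,150,8)]: print(n,np.round(ray(s,u,v,z),1))
c=np.median([ray(s,u,v,51) for u,v in [(329,205)]],0)
a=s["color"][100:300,190:480,::-1]
cv2.imwrite("pics/w6c.png",cv2.resize(a,None,fx=2.7,fy=2.7,interpolation=cv2.INTER_NEAREST))
```

```text
195 [169 170 171 160 139  96  19  21  26  81 157 189 178 175 178 183 173 156
 172 171 171 171 171 171 171 171 171 171]
200 [170 170 169 155 134  87  26  35  36  30  27 124 190 178 179 187 167  91
  65  71  73  74  73  73  72  71  71  71]
205 [169 172 170 153 122  61  30  34  36  32  15 118 191 178 179 187 158  68
  68  74  75  74  73  73  73  72  72  71]
210 [169 172 168 153 120  50  31  35  34  30  29 125 189 179 179 184 151  66
  70  74  75  74  74  73  72  71  71  71]
215 [170 171 166 149 112  35  32  34  33  28  26 123 188 178 179 181 140  53
  70  74  73  73  74  73  72  70  71  72]
220 [170 170 163 137 130 158 180 179 183 190 186 178 174 176 179 184 146  59
  70  74  74  73  75  73  71  71  71  72]
160 [ 74  73  73  74  73  73  73  94  86  70  76  74  82 135 163 175 178 176
 176 178]
220 [ 43  59  71  71  73  74  72 121 157 170 177 175 175 178 180 181 180 178
 176 175]
260 [ 72  72  68 111 148 165 124 129 175 182 184 177 142  76  31  59 140 172
 171 166]
lip [566.3 -42.   51. ]
lip [566.9 -54.4  51. ]
bridge [613.3 -11.5  79. ]
bridge [620.1 -76.5  79. ]
trayrear [576.5 -43.3  18. ]
postl [482.5  -2.9  62. ]
basecorner [618.  -12.8   8. ]
```

View pics/w6c.png

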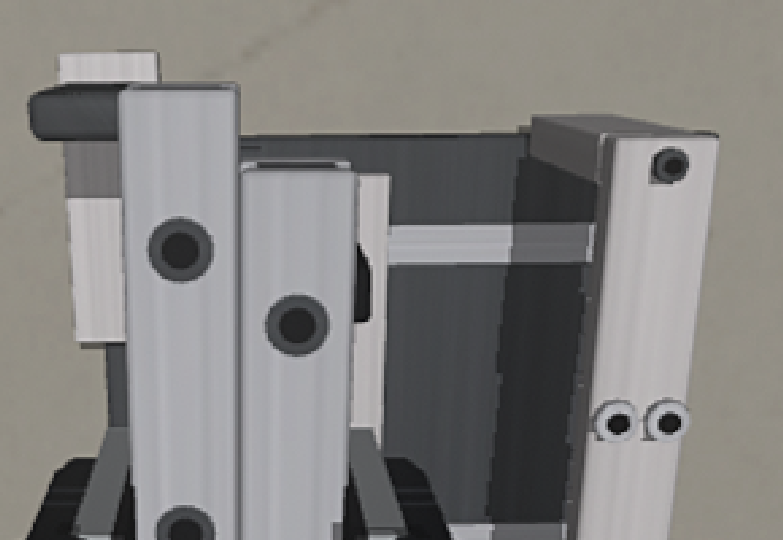

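Request:
play_rows --increments '[[-1,[-10,2,0],-0.012],[-1,[-15,4,0],0],[-1,[-12,3,0],0],[-1,[-3,0,10],0],[-1,[0,0,25],0],[-1,[0,0,25],0],[-1,[0,0,20],0],[-1,[0,0,10],0],[-1,[0,0,0],0],[-1,[0,0,0],0],[-1,[0,0,0],0]]'

```text
time: 20.18
tool_pos: [541.7, -95.4, 60.2]
tcp_rot: [179.9, 0.0, 90.9]
ft_force: [-0.1, 0.1, -1.7]
finger_gap: 28.4
grip_force: 79.4
```

Run:
```python
from h import *
st()
s=look("wrist",["tray_seat","tray_post","rail_a"],"w7")
```

```text
20.1833 [541.7 -95.4  60.2] [1.7989e+02 3.0000e-02 9.0920e+01] [-0.1  0.1 -1.7] 28.408731595727698 79.37003016471863
wrist tray_post [494.4  -8.6  52.1] 0.9 px [164  68]
wrist rail_a [532.8 -89.5  66. ] 0.71 px [258 271]
wrist rail_a [ 552.5 -103.3   70. ] 0.69 px [305 306]
```

View pics/w7.png

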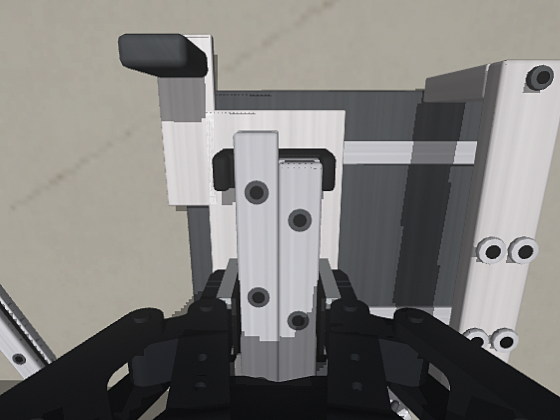

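I've now viewed 11 pictures, one over the allowance of ten, so from here I'll work from numbers only. The left saddle's outer edges are at u≈213 and 335 (v≈165), and the rails at u 235–279 and 279–321.

Run:
```python
from h import *
s=snapshot("wrist")
g=cv2.cvtColor(s["color"],cv2.COLOR_RGB2GRAY)
print(g[165,205:240],g[165,318:345])
for u in (213.5,335): print(np.round(ray(s,u,165,51),1))
for v in (150,188): print(np.round(ray(s,218,v,51),1))
zt=85
for u,v in [(235,150),(279,150),(279,175),(321,175),(256,132),(300,162)]: print("rail",np.round(ray(s,u,v,zt),1))
```

```text
[215 214 221 240 242 210 212 152  27  45  50  52  52  51  52  52  53  52
  52  48  46  43  41  41  42  47  51  46  47 117 180 187 197 196 195] [191 192 187 164 103  36  48  51  49  50  48  47  46  45  44  38  22  99
 192 216 210 211 216 214 154  66  82]
[512.7 -47.2  51. ]
[564.9 -46.3  51. ]
[514.9 -40.8  51. ]
[514.3 -57.2  51. ]
rail [526.  -37.1  85. ]
rail [540.5 -36.9  85. ]
rail [540.6 -45.2  85. ]
rail [554.8 -44.9  85. ]
rail [532.9 -31.2  85. ]
rail [547.6 -40.7  85. ]
```

Request:
play_rows --increments '[[-1,[0.5,-1.7,6],0],[-1,[0,0,6],0],[-1,[0,0,5],0],[-1,[0,0,3],0],[-1,[0,0,3],0],[-1,[0,0,2],0],[-1,[0,0,0],0],[-1,[0,0,0],0]]'

```text
time: 21.1
tool_pos: [539.0, -94.7, 33.8]
tcp_rot: [180.0, 0.0, 90.9]
ft_force: [0.0, 0.0, -2.6]
finger_gap: 28.5
grip_force: 79.3
```

Request:
play_rows --increments '[[-1,[0,0,1],0],[-1,[0,0,0],0],[-1,[0,0,0],0]]'

```text
time: 21.35
tool_pos: [539.2, -94.8, 33.0]
tcp_rot: [180.0, 0.0, 90.9]
ft_force: [0.4, -0.1, -1.5]
finger_gap: 28.7
grip_force: 79.5
```

Request:
play_rows --increments '[[-1,[0,0,0.7],0],[-1,[0,0,0],0],[-1,[0,0,0.6],0],[-1,[0,0,0],0],[-1,[0,0,0],0]]'

```text
time: 21.77
tool_pos: [540.2, -94.8, 33.0]
tcp_rot: [179.9, 0.0, 90.9]
ft_force: [-0.8, 1.4, 6.9]
finger_gap: 28.8
grip_force: 80.7
```

The pair is seated, with 7 N of contact. I'll release, rise and check.

Request:
play_rows --increments '[[-0.2,[0,0,0],0],[-0.1,[0,0,0],0],[0,[0,0,0],0],[0.1,[0,0,0],0],[0.2,[0,0,0],0],[0.2,[0,0,0],0],[0.2,[0,0,-10],0],[0.2,[0,0,-25],0],[0.2,[0,0,-40],0],[0.2,[0,0,-40],0],[0.2,[0,0,-10],0],[0.2,[0,0,0],0]]'

```text
time: 22.77
tool_pos: [542.3, -95.6, 162.9]
tcp_rot: [179.5, 0.2, 90.9]
ft_force: [0.0, 0.5, 0.6]
finger_gap: 51.4
grip_force: 0.0
```

Request:
play_rows --increments '[[0.2,[0,0,0],0.12],[0.2,[0,0,0],0.12],[0.2,[0,0,0],0.12],[0.2,[0,0,0],0.12],[0.2,[0,0,0],0.12],[0.2,[0,0,0],0.12],[0.2,[0,0,0],0.12],[0.2,[0,0,0],0.12],[0.2,[0,0,0],0.12],[0.2,[0,0,0],0.12],[0.2,[0,0,0],0.12],[0.2,[0,0,0],0.12]]'

```text
time: 23.77
tool_pos: [538.3, -94.6, 155.7]
tcp_rot: [-180.0, 0.1, 8.1]
ft_force: [0.2, -0.7, -0.7]
finger_gap: 51.5
grip_force: 0.0
```

Request:
play_rows --increments '[[0,[-5,-22,0],0.12],[0,[-10,-22,0],0],[0,[-10,-22,0],0],[0,[-10,-22,0],0],[0,[-10,0,0],0],[0,[0,0,0],0],[0,[0,0,0],0],[0,[0,0,0],0]]'

```text
time: 24.43
tool_pos: [489.3, -9.2, 156.4]
tcp_rot: [180.0, -0.0, 1.5]
ft_force: [0.9, 0.4, 0.3]
finger_gap: 42.5
grip_force: 0.0
```

Run:
```python
from h import *
st()
s=look("wrist",["tray_seat","tray_post","rail_a","plunger_bar"],"w8")
T=np.array(s["world_from_camera"])
for d in regions_of("rail_a",s)[:3]:
    m=d["mask"].astype(np.uint8); c=max(cv2.findContours(m,0,1)[0],key=cv2.contourArea)
    (x,y),wh,a=cv2.minAreaRect(c); b=cv2.boxPoints(((x,y),wh,a))
    print(round(d["p"],2),[np.round(ray(s,*p,58)[:2],1).tolist() for p in b])
look("top",["tray_post","plunger_bar","rail_a"])
```

```text
24.4333 [489.3  -9.2 156.4] [ 1.7999e+02 -1.0000e-02  1.5100e+00] [0.9 0.4 0.3] 42.52861969677758 0.0
wrist tray_post [495.5  -7.5  54.7] 0.76 px [276 205]
wrist rail_a [532.2 -86.4  42.5] 0.9 px [387 154]
wrist rail_a [600.3 115.3  -1.7] 0.57 px [124  54]
wrist rail_a [ 552.3 -100.4   44.5] 0.56 px [411 126]
0.95 [[538.7, -39.2], [554.7, -38.4], [556.4, -158.7], [540.4, -161.8]]
0.77 [[546.2, 122.8], [627.1, 87.1], [622.6, 69.9], [540.7, 104.0]]
0.58 [[524.3, -29.9], [540.0, -29.4], [540.7, -149.0], [525.0, -151.6]]
top plunger_bar [ 603.6 -191.3   87.3] 0.46 px [374 196]
top plunger_bar [750.4  99.6   4.9] 0.2 px [286 159]
top rail_a [456.3 619.8   1.2] 0.75 px [135 242]
top rail_a [ 6.006e+02  1.124e+02 -1.000e-01] 0.69 px [283 201]
```

The rails are seated and centred: x 524–556 with the seat at about 539, and mean y −95. I'll grip the post and push the tray home.

Request:
play_rows --increments '[[0,[5,-6,30],0.01],[0,[0,0,30],0],[0,[0,0,30],0],[0,[0,0,31],0],[0,[0,0,0],0],[-1,[0,0,0],0],[-1,[0,0,0],0],[-1,[0,0,0],0],[-1,[0,0,0],0],[-1,[0,0,0],0],[-1,[0,0,0],0],[-1,[0,0,0],0]]' --force 60

```text
time: 25.93
tool_pos: [495.8, -3.3, 38.0]
tcp_rot: [179.9, -0.2, 1.0]
ft_force: [-2.0, -4.8, 6.5]
finger_gap: 11.0
grip_force: 60.8
```

Request:
play_rows --increments '[[-1,[2,0,0],0],[-1,[4,0,0],0],[-1,[6,0,0],0],[-1,[8,0,0],0],[-1,[8,0,0],0],[-1,[8,0,0],0],[-1,[8,0,0],0],[-1,[8,0,0],0],[-1,[8,0,0],0],[-1,[8,0,0],0],[-1,[6,0,0],0],[-1,[5,0,0],0]]'

```text
time: 26.93
tool_pos: [575.1, -2.0, 38.0]
tcp_rot: [179.9, -0.2, 0.9]
ft_force: [-1.6, -5.4, 7.0]
finger_gap: 11.2
grip_force: 60.8
```

Request:
play_rows --increments '[[-1,[4,0,0],0],[-1,[3,0,0],0],[-1,[2,0,0],0],[-1,[2,0,0],0],[-1,[1,0,0],0],[-1,[0,0,0],0],[-1,[0,0,0],0]]'

```text
time: 27.52
tool_pos: [584.0, -1.8, 37.9]
tcp_rot: [179.9, 0.1, 1.0]
ft_force: [-17.2, -4.0, 19.2]
finger_gap: 10.7
grip_force: 62.5
```

Request:
play_rows --increments '[[-1,[2,0,0],0],[-1,[0,0,0],0],[-1,[0,0,0],0]]'

```text
time: 27.77
tool_pos: [584.1, -1.8, 37.9]
tcp_rot: [180.0, 0.4, 1.0]
ft_force: [-28.8, -5.0, 29.1]
finger_gap: 10.7
grip_force: 63.8
```

Hard stop reached. I'll relax, release and retreat.

Request:
play_rows --increments '[[-1,[-1.5,0,0],0],[-1,[-1.5,0,0],0],[-0.6,[0,0,0],0],[-0.3,[0,0,0],0],[0,[0,0,0],0],[0,[0,0,0],0],[0,[0,0,0],0],[0,[0,0,-15],0],[0,[0,0,-35],0],[0,[0,0,-40],0],[0,[0,0,-40],0],[0,[0,0,-20],0]]'

```text
time: 28.77
tool_pos: [586.0, -1.1, 191.3]
tcp_rot: [180.0, -0.4, 1.0]
ft_force: [1.0, -0.9, 0.1]
finger_gap: 42.7
grip_force: 0.0
```

Request:
play_rows --increments '[[0,[-20,25,0],0],[0,[-20,25,0],0],[0,[-20,25,0],0],[0,[-10,25,0],0],[0,[0,0,0],0],[0,[0,0,0],0],[0,[0,0,0],0]]'

```text
time: 29.35
tool_pos: [515.8, -102.0, 185.5]
tcp_rot: [-180.0, -0.0, 0.9]
ft_force: [0.8, 0.6, 0.7]
finger_gap: 42.5
grip_force: 0.0
```

Run:
```python
from h import *
st()
s=look("wrist",["tray_seat","tray_post","rail_a","plunger_bar","jig","offcut"],"w9")
for d in regions_of("rail_a",s)[:4]:
    v,u=np.nonzero(d["mask"]); print(round(d["p"],2),u.min(),u.max(),v.min(),v.max(),np.round(ray(s,u.min(),v.mean(),58)),np.round(ray(s,u.max(),v.mean(),58)),np.round(ray(s,u.mean(),v.max(),58)))
for n in ("tray_post","plunger_bar"):
  for d in regions_of(n,s)[:1]:
    v,u=np.nonzero(d["mask"]); print(n,round(d["p"],2),u.min(),u.max(),v.min(),v.max())
look("top",["tray_post","tray_seat","plunger_bar","stepper","tape","offcut"])
```

```text
29.35 [ 515.8 -102.   185.5] [-1.7997e+02 -2.0000e-02  9.3000e-01] [0.8 0.6 0.7] 42.546920708600446 0.0
wrist tray_post [584.3  -5.4  56.6] 0.82 px [149 112]
wrist rail_a [623.2 -87.7  43.7] 0.83 px [261  60]
wrist rail_a [599.9 113.4  -3.5] 0.65 px [39 92]
wrist plunger_bar [ 601.1 -190.5   86.5] 0.89 px [417  90]
wrist plunger_bar [ 370.3 -161.    -1.8] 0.61 px [331 323]
wrist jig [627.1 -96.3   1.6] 0.93 px [274  62]
wrist offcut [ 368.3 -158.3   -0.5] 0.91 px [329 325]
0.93 4 60 21 161 [597.  99.  58.] [598.  58.  58.] [547.  88.  58.]
0.65 180 346 65 75 [614. -30.  58.] [ 616. -149.   58.] [611. -90.  58.]
tray_post 0.8 135 364 8 133
plunger_bar 0.63 375 448 71 112
top tray_post [584.3  -0.8  49.9] 0.98 px [316 204]
top tray_post [623.1 -86.7  45.3] 0.65 px [341 193]
top tray_seat [631.  -94.5  44.8] 0.58 px [343 190]
top stepper [751.7 102.6   2.1] 0.64 px [285 159]
top tape [ 404.8 -361.2    6.1] 0.81 px [420 257]
top offcut [ 368.8 -159.5    1. ] 0.5 px [361 267]
```

```bash
python3 -c "
from bench import *
print(hand_in())"
```

```text
the job is handed in; nothing more can be done
None
```

The job is handed in at 29.4 s of the 72 s limit: the plunger is parked up, both rails sit as a pair in the tray's saddles, the tray is fully home, and the offcut, stepper and tape are where they started; I viewed 11 pictures, one over the limit of ten.

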